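# Put the receipt printer back into service after a roll change

## Robot

A 7-joint arm with a two-finger parallel gripper is mounted at the origin on a cart in front of the work surface, level with it; the furniture and walls round the work are solid. World frame = base frame: x ahead of the robot, y to its left, z up, the work surface at z = 0. Lengths are in m, angles in degrees, forces in N, time in s.
With the tool pointing down it reaches from about 0.425 to 1.025 m from the base axis. Payload 9.4 kg.
Tool frame: the origin (TCP) lies on the centre line of the jaws, within the pads' length; the fingertips stand 25 mm ahead of it and the grasp point (between the pads) lies 6 mm ahead of it; z points along the fingers, y is the direction in which the jaws open and shut (so a half turn about z gives the same grasp; the last joint's range is limited). The gripper opens to 85 mm and grips with 20 to 120 N. Pads are 22 mm wide; open, the fingers measure 114 mm over their backs; the gripper's body (76 mm by 85 mm) begins 54 mm behind the grasp point. The pads swing forward as they close: fully open they stand 13 mm farther back than shut.
Start: joints at [-4.395, 34.337, -0.143, 91.639, 0.103, 54.024, -4.572], TCP at [0.725, -0, 0.256] pointing down, gripper open.
Joint ranges: [-147.43, 147.43], [-19.82, 112.94], [-74.19, 73.91], [6.32, 146.72], [-59.91, 239.91], [6.04, 106.73], [-150.56, 150.56]. Speed limits (degrees/s): [127.2, 127.2, 172.46, 172.46, 180, 180, 180].

## Interface

Orientations are given as a 3x3 rotation matrix whose columns are the frame's x, y, z axes.
In Python, from workcell import manip gives the robot as it stands. Calls block until the motion is done:
- manip.move_pose(position, orientation): joint-space move of the TCP to a pose.
- manip.servo_line(position, frame=None, vel=0.15): straight line of the TCP; frame=None keeps the orientation; vel is the mean speed in m/s.
- manip.set_joints(angles): joint-space move.
- manip.grip(opening): opening from 0.0 (shut) to 1.0 (fully open); the grip force is fixed at half the most; returns when the fingers have stopped.
- manip.wait(seconds).
- manip.ik(position, orientation): joint angles nearest the present ones, or None.
- manip.observe(): the state.
- manip.get_image(name): name is "scene" or "side" or "wrist"; returns (picture, depth): 384x512x3 uint8, red, green, blue; 384x512 float32, m along the optical axis (not along the pixel's ray), 0 where there is no reading.
- manip.camera_info(name): a dict with "fx", "fy", "cx", "cy" (pixels), "R" (3x3) and "t" (3): a world point X has camera coordinates R X + t. Camera axes: x right, y down, z forward; pixel columns grow to the right and rows downward; lengths in m; the calibration is good to about 2 mm. A picture is of the moment at which its call begins: read the wrist's pose just before it. camera_info takes no time and is no camera call; for the wrist camera it gives the pose at the moment of the call.
A pose or a line that the arm cannot do raises manip.IKError and nothing moves.
- manip.sign_off(): hands the job in, once; it reports no verdict.
Trained networks look in the newest picture that a camera, given by its name, has taken for a name from the list of things; names that differ only in an ending like _2 or _b are one class to them, and where a whole thing is asked for, a point or a joint stands for the part that bears it (a point fixed in the world has none). Each returns a list of dicts, best first, with "confidence" (0 to 1); they miss things now and then, are a little off and sometimes report something else, mostly with a low value. They report only what shows in the picture. A call takes as long as a camera call.
- manip.spot_in(camera, target): "centre" ([row, column] in pixels, amid what is visible of it).
- manip.silhouettes(camera, target): "region" (384x512 bool, what is visible of it) and "centre" ([row, column] in pixels, amid what is visible of it).
The state is a dict: "time_s": time; "joints": joint angles; "joint_vel": joint speeds; "joint_torque": joint torques, N m; "tcp_pos": TCP position; "orientation": TCP orientation; "force": force on the tool from outside, world axes, zero at the start; "torque": the same for the moment, N m; "width": opening from 0.0 (shut) to 1.0 (fully open).
Only numpy, scipy, OpenCV 4.12 (cv2) and the standard library are available. Lean on these libraries where they do the work, as an engineer would, in place of code of your own. Each camera call takes 0.05 s, during which the arm holds its last target.

## Task

A new till roll lies in the receipt printer: push its cover down until the catch snaps and it stays fully shut, then press the raised left end of the rocker to switch the printer on, and then press the round feed button right down and let it come up again. Only press with your fingertips: do not lift or shift the printer or pick up or disturb the things round it, and do not press the rocker or the button before its turn.

Things in the scene. Friction and masses are not known exactly. Their poses are not given: they have to be found in the camera images.
- receipt_printer: till receipt printer: loose dark grey box on rubber feet, about 1.6 kg, 175 mm deep (x -90 to +85), 150 wide, 106 high when shut; origin under its centre, x to its rear, y to its left seen from the robot. Its front 55 mm is a level control deck 78 mm up: long rocker left, round button right, between them at the deck's rear edge the 26 mm ribbed thumb tab of the cover's catch (leave it alone)
- cover (a joint): opening angle of the printer's cover, rad: 0 shut, 0.5 to 0.9 at the start, stop at 1.1. Flat lid hinged at the rear, 102 mm from hinge to front lip, 150 wide, 18 thick. Its stiff hinge holds it where left; under 2 N at the lip moves it. At 0.09 rad it meets the spring catch; about 6 N at the lip snaps it through to a hard stop at 0, where it is held (it may rest 0.006 open)
- cover_hinge (a point): middle of the cover's hinge axis, which runs along the printer's y: 78 mm behind the printer's origin, 88 mm above the desk. When shut, the cover's underside is level with this point and its top lies 18 mm higher; the cover turns about this axis
- cover_front (a point): point on the cover's top (outer) face, midway across, 85 mm from the hinge and 17 mm short of the front lip: a good place to push. When shut it lies 106 mm above the desk and 7 mm in front of the printer's origin
- rocker (a joint): the power rocker, rad: 0 off, 0.36 on, hard stops at both; it stays where it is put; about 3 N on the raised end tips it
- rocker_end (a point): point on the rocker's face near its left end, 12.5 mm from the pivot; that end stands up when off and bears a small moulded bar. Light grey shallow V, 34 mm along the printer's y, 20 along x; pivot 62 mm in front of the printer's origin, 43 to its left, 81.5 above the desk. Fully pressed, this point has sunk 4.5 mm, its face is level about 85 mm above the desk and the right end stands up
- feed (a joint): travel of the paper feed button, m: 0 up, 0.005 fully down; spring return, 1.5 N to start and 5 N fully down
- feed_top (a point): centre of the top of the feed button: round, 24 mm across, light grey with a dark face; 62 mm in front of the printer's origin, 43 mm to its right, 87 mm above the desk when up
- calculator: desk calculator, 154 x 104 x 22 mm, lying left of the printer; loose, not part of the job; origin under its centre
- tape_measure: rolled tailor's tape, 52 mm coil, 16 mm high, lying close to the printer's right side; loose, not part of the job; origin under its centre
- spare_roll: spare till roll of white paper standing on end close to the printer's left side, 57 mm across, 57 mm high; loose, not part of the job; origin under its centre
- eraser: eraser in a card sleeve, 19 x 45 x 13 mm, lying in front of the printer; loose, not part of the job; origin under its centre
- button_tin: round tin, 63 mm across, 32 mm high, near the front edge of the desk; loose, not part of the job; origin under its centre
- stapler: desk stapler, 36 x 146 x 54 mm, behind the printer to the right; loose, not part of the job; origin under its centre
- stamp: self-inking stamp, 35 x 56 x 89 mm, behind the printer to the right; loose, not part of the job; origin under its centre

How it is judged:
By the outcome, as a careful person would: the job done as asked, in the order asked, and still so for the second after the job is handed in, with the robot touching nothing.
It also fails if it takes over 48 s, if anything falls off the work surface, if the arm or the gripper's body presses on something with over 40 N, if the wrist force passes 120 N, or if a joint passes its speed limit or range.

## Working session

There is one attempt and no reset: what is moved stays moved. The work goes in short steps, each a Python script; the robot and the scene stay as the last script left them, time stands still between calls to the robot, and variables do not carry over. Pictures are saved under pics/ and viewed, and the job is handed in when it is done.

```bash
mkdir -p pics; ls; python3 - <<'E'
from workcell import manip
import cv2,numpy as np
for n in ["scene","side","wrist"]:
    ci=manip.camera_info(n)
    p,d=manip.get_image(n)
    cv2.imwrite(f"pics/{n}0.png",p[:,:,::-1]); np.savez(f"{n}0.npz",p=p,d=d,**ci)
    print(n,ci)
s=manip.observe();print(s)
E
```

```text
pics
scene {'fx': 393.4425243147758, 'fy': 393.4425243147758, 'cx': 253.10109918646157, 'cy': 192.17484661616913, 'R': array([[ 0.64812874, -0.76107801,  0.02625637],
       [-0.32004231, -0.30350762, -0.89747203],
       [ 0.69101523,  0.57327427, -0.44028918]]), 't': array([-0.33902865,  0.22978747,  0.85714092])}
side {'fx': 367.75923077146905, 'fy': 367.75923077146905, 'cx': 248.98434351054357, 'cy': 190.92654283012675, 'R': array([[-0.9150888 ,  0.40302307,  0.01359735],
       [ 0.31159296,  0.72809068, -0.61056842],
       [-0.25597326, -0.55448749, -0.79184678]]), 't': array([ 0.45733992, -0.09534384,  1.29492613])}
wrist {'fx': 276.2034942755244, 'fy': 276.2034942755244, 'cx': 250.07398670034104, 'cy': 192.2891817831645, 'R': array([[ 9.99999257e-01, -5.16391439e-04, -1.10386934e-03],
       [-1.73694755e-04, -9.56934350e-01,  2.90304357e-01],
       [-1.20624118e-03, -2.90303950e-01, -9.56933729e-01]]), 't': array([-0.72411695, -0.03672704,  0.37769238])}
{'time_s': 0.15, 'joints': array([-4.39553102, 34.37531313, -0.14482922, 91.66999048,  0.10209147,
       54.02187652, -4.57397479]), 'joint_vel': array([ 0.06316237, -0.07701038, -0.0293585 , -0.09207135, -0.03526085,
       -0.00537255, -0.02370314]), 'joint_torque': array([ 2.03994307e-03, -7.76993966e+01,  1.56661626e+00, -2.58236039e+01,
        1.25704729e-02,  6.78423472e-03, -1.49589243e-05]), 'tcp_pos': array([7.24688083e-01, 3.24170784e-06, 2.55601382e-01]), 'orientation': array([[-2.03892294e-05,  9.99999321e-01, -1.16547759e-03],
       [ 9.99999994e-01,  2.02647482e-05, -1.06818781e-04],
       [-1.06795090e-04, -1.16547976e-03, -9.99999315e-01]]), 'force': array([-0.25775173,  0.57440411,  0.10891884]), 'torque': array([ 0.02006635,  0.02609316, -0.00524628]), 'width': 1.0007073134080273}
```

View pics/scene0.png

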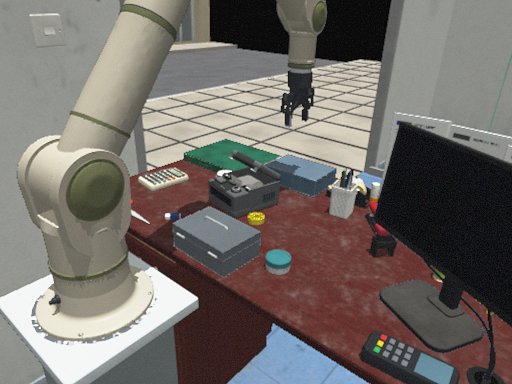

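View pics/side0.png

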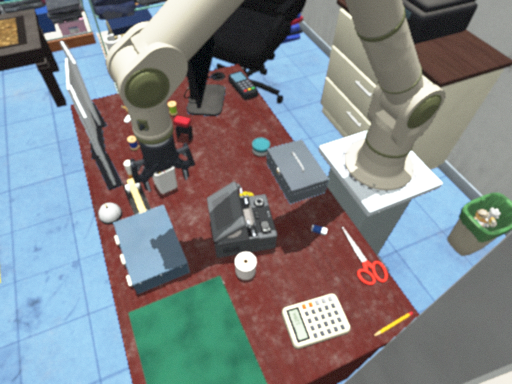

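View pics/wrist0.png

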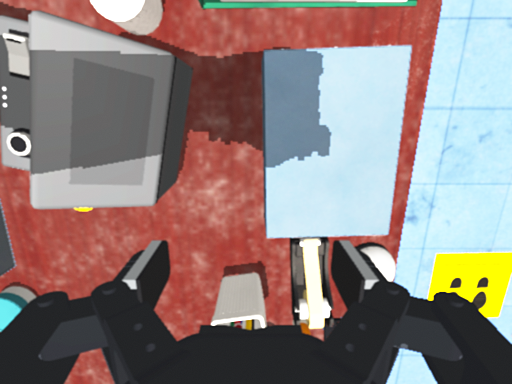

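The wrist image shows the printer upper left, with the rocker near (row 50, col 15) and the button near (143, 18). I'll measure these and move to get a closer view.

```bash
cat > h.py <<'E'
from workcell import manip
import cv2,numpy as np
def deproj(ci,d,r,c):
    z=d[int(round(r)),int(round(c))]
    return ci['R'].T@(np.array([(c-ci['cx'])/ci['fx']*z,(r-ci['cy'])/ci['fy']*z,z])-ci['t'])
def proj(ci,X):
    q=ci['R']@np.asarray(X)+ci['t']; return q[1]/q[2]*ci['fy']+ci['cy'],q[0]/q[2]*ci['fx']+ci['cx']
def cloud(ci,d):
    r,c=np.mgrid[0:384,0:512]
    P=np.stack([(c-ci['cx'])/ci['fx']*d,(r-ci['cy'])/ci['fy']*d,d],-1)-ci['t']
    P=P@ci['R']; P[d<=0]=np.nan; return P
def st():
    s=manip.observe(); print('t%.2f'%s['time_s'],'tcp',s['tcp_pos'].round(4),'F',s['force'].round(1),'w%.2f'%s['width']); return s
E
python3 - <<'E'
from h import *
for n in ["wrist","side","scene"]:
    z=np.load(f"{n}0.npz")
    for t in ["receipt_printer","cover","rocker_end","feed_top","spare_roll","tape_measure","eraser"]:
        for o in manip.spot_in(n,t)[:2]:
            r,c=o['centre']; print(n,t,round(o['confidence'],2),np.round([r,c]),deproj(z,z['d'],r,c).round(3))
E
```

```text
wrist cover 0.59 [114.  95.] [0.597 0.07  0.136]
wrist rocker_end 0.89 [53. 20.] [0.508 0.125 0.085]
wrist rocker_end 0.66 [115.  92.] [0.596 0.069 0.138]
wrist feed_top 0.74 [143.  19.] [0.486 0.04  0.084]
wrist spare_roll 0.59 [ 12. 135.] [0.61  0.167 0.055]
wrist spare_roll 0.23 [112.  90.] [0.594 0.071 0.139]
wrist tape_measure 0.38 [54. 18.] [0.504 0.124 0.082]
side receipt_printer 0.72 [219. 236.] [0.588 0.108 0.153]
side receipt_printer 0.62 [210. 225.] [0.599 0.062 0.138]
side cover 0.6 [210. 224.] [0.603 0.06  0.135]
side rocker_end 0.64 [225. 267.] [0.499 0.12  0.086]
side feed_top 0.47 [197. 257.] [0.482 0.019 0.08 ]
side spare_roll 0.9 [264. 244.] [0.601 0.194 0.059]
side tape_measure 0.36 [188. 248.] [ 0.469 -0.08   0.002]
side eraser 0.5 [125. 180.] [ 0.598 -0.376  0.079]
scene receipt_printer 0.73 [191. 246.] [0.503 0.014 0.075]
scene cover 0.56 [164. 253.] [0.543 0.021 0.149]
scene tape_measure 0.74 [222. 256.] [ 0.475 -0.05   0.007]
scene tape_measure 0.61 [164. 251.] [0.547 0.034 0.145]
scene eraser 0.48 [213. 174.] [0.343 0.16  0.009]
```

```bash
python3 - <<'E'
from h import *
R=np.array([[0,1,0],[1,0,0],[0,0,-1.]])
manip.move_pose([0.56,0.03,0.32],R)
manip.grip(0.0)
st()
ci=manip.camera_info("wrist"); p,d=manip.get_image("wrist")
np.savez("wrist1.npz",p=p,d=d,**ci); cv2.imwrite("pics/wrist1.png",p[:,:,::-1])
for t in ["cover","rocker_end","feed_top","spare_roll","tape_measure","eraser"]:
    for o in manip.spot_in("wrist",t)[:1]:
        r,c=o['centre']; print(t,round(o['confidence'],2),np.round([r,c]),deproj(ci,d,r,c).round(4))
E
```

```text
t2.72 tcp [0.56 0.03 0.32] F [ 0.6  0.2 -0.1] w0.00
cover 0.77 [142. 281.] [0.5931 0.0705 0.1384]
rocker_end 0.77 [ 91. 205.] [0.5056 0.1246 0.0841]
feed_top 0.66 [160. 192.] [0.4858 0.0405 0.0855]
spare_roll 0.68 [ 41. 277.] [0.5936 0.1834 0.0554]
tape_measure 0.93 [197. 207.] [ 0.4877 -0.0372 -0.0018]
eraser 0.96 [71. 94.] [0.339  0.155  0.0103]
```

View pics/wrist1.png

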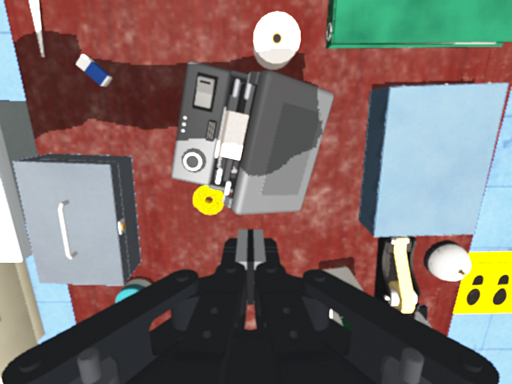

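The view shows the button at (160,192), the rocker at (91,205), the open cover around (142,281), and the yellow tape tight against the printer's right side. Next I'll fit the pose from the cover plane and the landmarks.

```bash
python3 - <<'E'
from h import *
z=np.load("wrist1.npz"); ci={k:z[k] for k in ['fx','fy','cx','cy','R','t']}; P=cloud(ci,z['d'])
# cover plane
m=P[130:180,262:300].reshape(-1,3); m=m[~np.isnan(m[:,0])]
c=m.mean(0); n=np.linalg.svd(m-c)[2][2]; n*=np.sign(n[2])
res=(m-c)@n; print('n',n.round(4),'ang',np.arccos(n[2]),'yaw(from n)',np.degrees(np.arctan2(-n[1],-n[0])),res.std())
for nm,(r0,r1,c0,c1) in dict(deck=(110,125,197,210)).items():
    q=P[r0:r1,c0:c1].reshape(-1,3); print(nm,np.nanmedian(q,0))
im=z['p'][50:220,160:345,::-1]; cv2.imwrite("pics/crop1.png",cv2.resize(im,None,fx=4,fy=3.5,interpolation=cv2.INTER_CUBIC)[:600,:800])
# circle centre at z=.087
g=cv2.cvtColor(z['p'],cv2.COLOR_RGB2GRAY)
b=((g>190)*255).astype(np.uint8); k,l,s,ce=cv2.connectedComponentsWithStats(b)
for i in range(1,k):
    x,y,w,h,a=s[i]
    if a>20 and 165<ce[i][0]<240 and 60<ce[i][1]<190:
        hi=.087
        for hi in (.078,.087):
            ray=ci['R'].T@np.array([(ce[i][0]-ci['cx'])/ci['fx'],(ce[i][1]-ci['cy'])/ci['fy'],1]); o=-ci['R'].T@ci['t']
            print(s[i],ce[i],hi,(o+ray*(hi-o[2])/ray[2]).round(4))
E
```

```text
n [ 0.566  -0.1271  0.8145] ang 0.6189031048889293 yaw(from n) 167.34348053672747 0.0005351224313182268
deck [0.50082597 0.09399422 0.07632296]
[233  80   6  16  52] [235.88461538  87.44230769] 0.078 [0.5427 0.1286 0.078 ]
[233  80   6  16  52] [235.88461538  87.44230769] 0.087 [0.5431 0.128  0.087 ]
[196  92  15  15 183] [202.92349727  98.87431694] 0.078 [0.502  0.1155 0.078 ]
[196  92  15  15 183] [202.92349727  98.87431694] 0.087 [0.5035 0.1152 0.087 ]
[ 173  110   76  105 3152] [211.8588198  161.09803299] 0.078 [0.5099 0.0383 0.078 ]
[ 173  110   76  105 3152] [211.8588198  161.09803299] 0.087 [0.5111 0.04   0.087 ]
```

View pics/crop1.png

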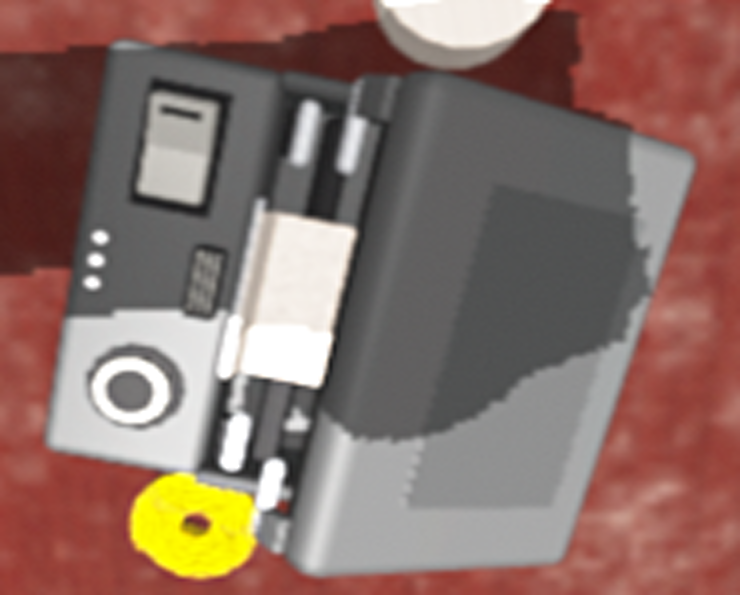

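```bash
cat >> h.py <<'E'
def onz(ci,r,c,h):
    ray=ci['R'].T@np.array([(c-ci['cx'])/ci['fx'],(r-ci['cy'])/ci['fy'],1]); o=-ci['R'].T@ci['t']
    return o+ray*(h-o[2])/ray[2]
E
python3 - <<'E'
from h import *
z=np.load("wrist1.npz"); ci={k:z[k] for k in ['fx','fy','cx','cy','R','t']}
f=onz(ci,160.7,192,.087); r=onz(ci,92.5,204.3,.083)
print(f,r,np.linalg.norm((r-f)[:2]),'yaw',np.degrees(np.arctan2(-(r-f)[0],(r-f)[1])))
psi=np.radians(-12.9); X=np.array([np.cos(psi),np.sin(psi)]);Y=np.array([-X[1],X[0]])
o1=f[:2]+.062*X+.043*Y; o2=r[:2]+.062*X-.043*Y; print(o1,o2)
o=(o1+o2)/2
# cover plane check: plane passes 18mm off the hinge
P=cloud(ci,z['d'])
m=P[130:180,262:300].reshape(-1,3); m=m[~np.isnan(m[:,0])]; c=m.mean(0)
a=.619; H=np.r_[o+.078*X,.088]; n=np.r_[np.sin(a)*X,np.cos(a)]
print('cover offs (exp .018)',(c-H)@n)
def P3(x,y,zz): return np.r_[o+x*X+y*Y,zz]
for nm,q in dict(front=H+.085*np.r_[-np.cos(a)*X,np.sin(a)]+.018*n,hinge=H,rock=P3(-.062,.0555,.089),feed=P3(-.062,-.043,.087)).items(): print(nm,q.round(4),np.round(proj(ci,q),1))
E
```

```text
[0.48581064 0.0405019  0.087     ] [0.50486013 0.12262036 0.083     ] 0.08429902093360726 yaw -13.0602309981645
[0.55584559 0.06857512] [0.55569557 0.06686412]
cover offs (exp .018) 0.01731122977839581
front [0.5745 0.0634 0.152 ] [150.  264.3]
hinge [0.6318 0.0503 0.088 ] [153.1 307.1]
rock [0.5077 0.1357 0.089 ] [ 80.4 205.4]
feed [0.4857 0.0396 0.087 ] [161.4 192. ]
```

```bash
cat >> h.py <<'E'
psi=np.radians(-12.9); O=np.array([.5558,.0677]); X=np.array([np.cos(psi),np.sin(psi)]);Y=np.array([-X[1],X[0]])
RT=np.array([[Y[0],X[0],0],[Y[1],X[1],0],[0,0,-1.]])
def P3(x,y,zz): return np.r_[O+x*X+y*Y,zz]
TIP=np.array([0,0,.025])
def arc(a,L=.08): return P3(.078,0,.088)+L*np.r_[-np.cos(a)*X,np.sin(a)]+.018*np.r_[np.sin(a)*X,np.cos(a)]
E
python3 - <<'E'
from h import *
manip.move_pose(arc(.62)+TIP+[0,0,.04],RT); st()
f0=manip.observe()['force']
manip.servo_line(arc(.62)+TIP+[0,0,.015],vel=.1); st()
for a in np.r_[.62:.1:-.08]:
    manip.servo_line(arc(a)+TIP,vel=.06); s=st()
    if abs(s['force']-f0).max()>25: print('stop');break
ci=manip.camera_info("wrist"); p,d=manip.get_image("wrist"); cv2.imwrite("pics/wrist2.png",p[:,:,::-1])
p,d=manip.get_image("side"); cv2.imwrite("pics/side2.png",cv2.resize(p[130:300,150:350,::-1],None,fx=3.5,fy=3.5))
E
```

```text
t3.59 tcp [0.5786 0.0623 0.2144] F [-0.6 -0.3  0.2] w-0.00
t3.99 tcp [0.5789 0.062  0.1903] F [ 0.8 -0.3 -0. ] w-0.00
t4.39 tcp [0.5783 0.0624 0.1738] F [0.4 0.6 0.6] w-0.00
t4.65 tcp [0.5734 0.0637 0.1693] F [-0.6 -0.4 -0. ] w0.00
t4.91 tcp [0.5692 0.0646 0.1643] F [-0.2 -0.3 -0.3] w0.00
t5.17 tcp [0.5654 0.0654 0.159 ] F [ 1.  -0.1 -0.1] w-0.00
t5.42 tcp [0.5621 0.0662 0.1535] F [-0.8 -0.5 -0.7] w0.00
t5.68 tcp [0.5592 0.0669 0.1476] F [ 1.1  0.3 -0.4] w-0.00
t5.94 tcp [0.5567 0.0674 0.1416] F [0.7 0.3 0.8] w-0.00
```

View pics/side2.png

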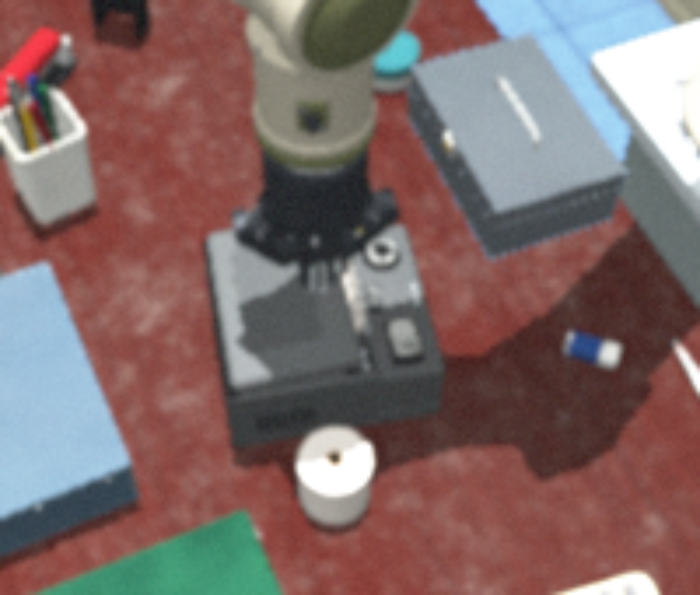

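The cover follows the fingers and now looks nearly shut. Next I'll push it through the catch.

```bash
python3 - <<'E'
from h import *
z=.1416
x0=arc(0,.083)
while z>.122:
    z-=.0015
    manip.servo_line(np.r_[x0[:2],z],vel=.03); s=st()
    if s['force'][2]>18 : print('stop');break
E
```

```text
t6.41 tcp [0.5507 0.0689 0.1401] F [-0.3  0.2 -0.2] w0.00
t6.66 tcp [0.5511 0.0688 0.1388] F [-1.1  0.7  5.7] w-0.00
t6.91 tcp [0.5508 0.0689 0.1371] F [-2.   0.7  2.8] w0.00
t7.16 tcp [0.551  0.0687 0.1354] F [-0.4 -0.8 -0.2] w0.00
t7.41 tcp [0.5509 0.0687 0.1339] F [-0.2 -0.5 -0.1] w-0.00
t7.66 tcp [0.5509 0.0688 0.1325] F [-0.8  0.2  0.1] w-0.00
t7.91 tcp [0.551  0.0688 0.1311] F [-0.2  0.   1.1] w-0.00
t8.16 tcp [0.5511 0.0688 0.1309] F [-4.3 -0.4 17.7] w-0.00
t8.41 tcp [0.5511 0.0688 0.1306] F [-7.5 -0.6 34.2] w-0.00
stop
```

It snapped through at about 6 N and hit a hard stop at tip z = 0.106, as expected. I'll retract and check.

```bash
python3 - <<'E'
from h import *
s=manip.observe()
manip.servo_line(s['tcp_pos']+[0,0,.03],vel=.1)
manip.move_pose([0.56,0.03,0.30],RT); st()
ci=manip.camera_info("wrist"); p,d=manip.get_image("wrist")
np.savez("wrist3.npz",p=p,d=d,**ci); cv2.imwrite("pics/wrist3.png",cv2.resize(p[40:240,140:360,::-1],None,fx=3,fy=3))
P=cloud(ci,d)
for x,y in [(-.015,0.03),(-.015,-.03),(-.0,.05),(.04,.05),(.04,0),(.07,0),(.07,.05)]:
    q=P3(x,y,.106); r,c=proj(ci,q); r,c=int(round(r)),int(round(c)); print(x,y,np.nanmedian(P[r-1:r+2,c-1:c+2,2]).round(4))
for nm,q in dict(rock=P3(-.062,.043,.083),feed=P3(-.062,-.043,.087)).items(): print(nm,np.round(proj(ci,q),1), ((np.array(proj(ci,q))[::-1]-[140,40])*3).round())
for t in ["rocker_end","feed_top"]:
    for o in manip.spot_in("wrist",t)[:1]: print(t,o)
E
```

```text
t9.52 tcp [0.5597 0.0299 0.2996] F [-0.2  1.3 -0.9] w-0.00
-0.015 0.03 0.1039
-0.015 -0.03 0.1044
-0.0 0.05 0.1039
0.04 0.05 0.1045
0.04 0 0.1046
0.07 0 0.1044
0.07 0.05 0.1044
rock [104.2 185.5] [136. 193.]
feed [177.9 189.6] [149. 414.]
rocker_end {'centre': [105.5, 187.0], 'confidence': 0.84}
feed_top {'centre': [179.7, 190.7], 'confidence': 0.5}
```

View pics/wrist3.png

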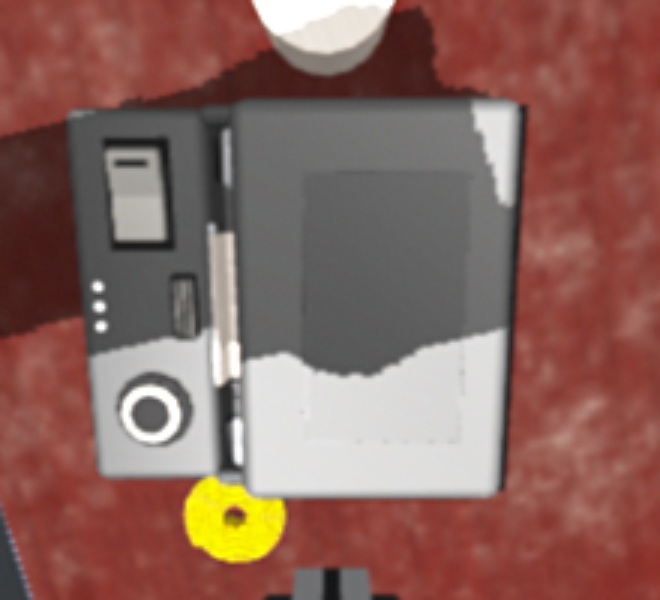

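The cover is flat (0.104–0.1045 measured all over), and the printer hasn't moved: the rocker and button sit at the predicted pixels. Now the rocker.

```bash
python3 - <<'E'
from h import *
q=P3(-.062,.0565,0)
manip.move_pose(np.r_[q[:2],.150],RT); st()
manip.servo_line(np.r_[q[:2],.119],vel=.06); s=st()
z=.119
while z>.1085:
    z-=.001
    manip.servo_line(np.r_[q[:2],z],vel=.02); s=st()
    if s['force'][2]>12: print('stop');break
manip.servo_line(np.r_[q[:2],.150],vel=.06)
manip.move_pose([0.56,0.03,0.30],RT); st()
ci=manip.camera_info("wrist"); p,d=manip.get_image("wrist")
np.savez("wrist4.npz",p=p,d=d,**ci); cv2.imwrite("pics/wrist4.png",cv2.resize(p[40:240,140:360,::-1],None,fx=3,fy=3))
P=cloud(ci,d)
for n,w in (("wrist3.npz",0),("wrist4.npz",0)):
    zz=np.load(n); PP=cloud(zz,zz['d'])
    for y in (.030,.036,.05,.0555):
        r,c=proj(zz,P3(-.062,y,.085)); r,c=int(round(r)),int(round(c)); print(n,y,np.nanmedian(PP[r-1:r+2,c-2:c+3,2]).round(4))
E
```

```text
t10.45 tcp [0.5088 0.1362 0.1503] F [-0.2  0.2  0.2] w0.00
t11.12 tcp [0.5079 0.1365 0.1188] F [-0.2  0.5 -0.4] w-0.00
t11.37 tcp [0.5081 0.1366 0.1182] F [ 0.5 -0.1 -0.5] w-0.00
t11.62 tcp [0.508  0.1366 0.117 ] F [-0.1  0.4 -0.2] w0.00
t11.87 tcp [0.508  0.1366 0.116 ] F [ 0.1  1.3 -0.3] w-0.00
t12.12 tcp [0.5081 0.1369 0.1151] F [-0.1  0.9  2.5] w0.00
t12.37 tcp [0.5082 0.1369 0.1141] F [-0.3  1.8  3.4] w-0.00
t12.62 tcp [0.5082 0.1366 0.113 ] F [0.6 2.2 2.8] w-0.00
t12.87 tcp [0.5081 0.1365 0.1119] F [0.4 2.2 2. ] w-0.00
t13.12 tcp [0.5079 0.1364 0.1109] F [1.8 1.8 2.2] w-0.00
t13.37 tcp [0.508  0.1366 0.1101] F [1.2 1.9 4.8] w-0.00
t13.62 tcp [0.508  0.1366 0.1099] F [-1.4  0.4 16. ] w0.00
stop
t15.23 tcp [0.5592 0.0308 0.2987] F [-0.2  0.2 -0.5] w0.00
wrist3.npz 0.03 0.0836
wrist3.npz 0.036 0.0833
wrist3.npz 0.05 0.0862
wrist3.npz 0.0555 0.089
wrist4.npz 0.03 0.088
wrist4.npz 0.036 0.0858
wrist4.npz 0.05 0.0835
wrist4.npz 0.0555 0.0845
```

View pics/wrist4.png

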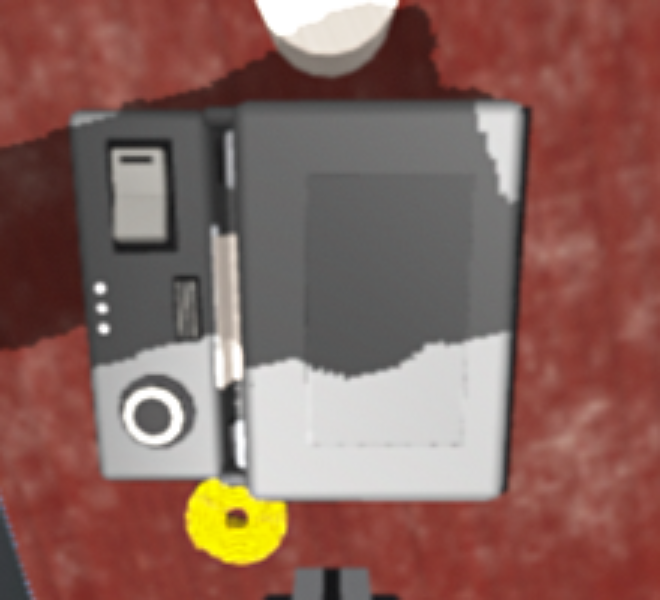

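The rocker has flipped (left end now 0.0845, right end 0.088). Now the feed button.

```bash
python3 - <<'E'
from h import *
q=P3(-.062,-.043,0)
manip.move_pose(np.r_[q[:2],.150],RT); st()
manip.servo_line(np.r_[q[:2],.116],vel=.06); s=st()
z=.116
while z>.1045:
    z-=.001
    manip.servo_line(np.r_[q[:2],z],vel=.02); s=st()
    if s['force'][2]>13: print('stop');break
manip.servo_line(np.r_[q[:2],.150],vel=.06)
manip.move_pose([0.56,0.03,0.30],RT); st()
ci=manip.camera_info("wrist"); p,d=manip.get_image("wrist")
np.savez("wrist5.npz",p=p,d=d,**ci); cv2.imwrite("pics/wrist5.png",cv2.resize(p[40:240,140:360,::-1],None,fx=3,fy=3))
for n in ("wrist4.npz","wrist5.npz"):
    zz=np.load(n); PP=cloud(zz,zz['d'])
    for x,y in ((-.062,.030),(-.062,.0555),(-.062,-.043),(-.015,0),(.06,0)):
        r,c=proj(zz,P3(x,y,.087)); r,c=int(round(r)),int(round(c)); print(n,x,y,np.nanmedian(PP[r-1:r+2,c-2:c+3,2]).round(4))
E
```

```text
t15.99 tcp [0.4865 0.0404 0.1499] F [ 1.1 -0.5 -0.4] w-0.00
t16.71 tcp [0.4857 0.0396 0.1158] F [ 0.4 -0.2  0.1] w0.00
t16.96 tcp [0.4859 0.0396 0.1152] F [-0.  -0.3  0.6] w-0.00
t17.21 tcp [0.4858 0.0396 0.114 ] F [-0.1  0.1 -0. ] w0.00
t17.46 tcp [0.4857 0.0396 0.1129] F [ 0.5 -0.3  0.1] w0.00
t17.71 tcp [0.4858 0.0396 0.112 ] F [0.1 0.4 1. ] w-0.00
t17.96 tcp [0.4858 0.0396 0.111 ] F [-0.1 -0.7  2.3] w-0.00
t18.21 tcp [0.4858 0.0396 0.11  ] F [ 0.8 -0.2  3.2] w0.00
t18.46 tcp [0.4858 0.0396 0.109 ] F [-0.5 -1.3  3.4] w-0.00
t18.71 tcp [0.4858 0.0396 0.108 ] F [0.3 0.1 4.5] w0.00
t18.96 tcp [0.4858 0.0396 0.1071] F [-0.4 -0.2  6.3] w-0.00
t19.21 tcp [0.4859 0.0396 0.1068] F [-2.4 -0.2 18.9] w-0.00
stop
t20.80 tcp [0.5595 0.0299 0.2995] F [-0.7  0.6  0.3] w0.00
wrist4.npz -0.062 0.03 0.088
wrist4.npz -0.062 0.0555 0.0845
wrist4.npz -0.062 -0.043 0.0857
wrist4.npz -0.015 0 0.1043
wrist4.npz 0.06 0 0.1048
wrist5.npz -0.062 0.03 0.0883
wrist5.npz -0.062 0.0555 0.0843
wrist5.npz -0.062 -0.043 0.0857
wrist5.npz -0.015 0 0.1037
wrist5.npz 0.06 0 0.1044
```

View pics/wrist5.png

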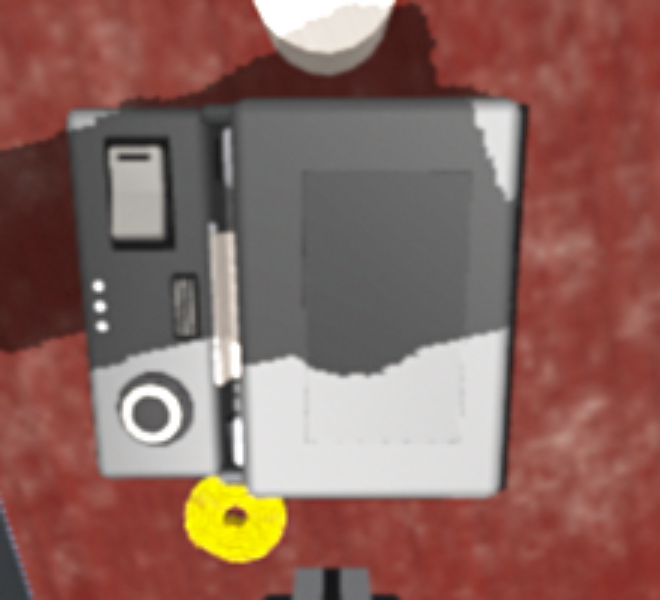

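The button bottomed out at 5 mm of travel with a hard stop and came back up to its starting height. The cover is still shut, the rocker is on, and nothing has shifted.

```bash
python3 -c "
from workcell import manip
print(manip.sign_off())"
```

```text
the job is handed in; nothing more can be done
None
```

The job is done and handed in after about 21 s of the 48 s allowed; no verdict was reported.

- **Cover:** I pushed it down with the shut fingertips. The catch gave way at about 6 N, and the cover then met its hard stop at 106 mm. It measured flat all over afterwards.
- **Rocker:** I pressed the raised left end down to its stop. Its height fell from 89 to 84.5 mm while the right end rose from 83.6 to 88 mm, so it is on.
- **Feed button:** I pressed it about 5 mm down to its hard stop and let go. It came back to the same measured height as before.

**Last checks:** The final picture showed the cover still shut, the rocker still on, and the printer, tape measure and spare roll where they had been. The pressing forces stayed under about 35 N, and the robot was touching nothing when I handed in. Camera heights read 1 to 2 mm low throughout, which is within the calibration error. No check failed.

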